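Book the batch out and hold the rinse tank open

ROBOT

A 6-joint arm with a two-finger parallel gripper is mounted at the origin on the work surface. World frame = base frame: x ahead of the robot, y to its left, z up, the work surface at z = 0. Lengths are in m, angles in rad, forces in N, time in s.
With the tool pointing down it reaches from about 0.425 to 0.95 m from the base axis. Payload 14.7 kg.
Tool frame: the origin (TCP) lies between the finger pads, 19 mm behind the fingertips; this is the grasp point; z points along the fingers, y is the line along which they close (so a half turn about z gives the same grasp; the last joint's range is limited). The gripper opens to 85 mm and grips with 20 to 120 N. Pads are 22 mm wide; open, the fingers measure 114 mm over their backs; the gripper's body (76 mm by 85 mm) begins 54 mm behind the grasp point. The pads swing forward as they close: fully open they stand 13 mm farther back than shut.
Start: joints at [1.199, 0.48, 1.596, -0, 1.065, -0.047], TCP at [0.207, 0.616, 0.25] pointing down, gripper open.
Joint ranges: [-2.75, 2.75], [-0.82, 2.05], [0.23, 2.67], [-1.56, 4.7], [0.09, 2.69], [-2.92, 2.92]. Speed limits (rad/s): [1.89, 1.89, 2.39, 3.01, 3.01, 3.01].

INTERFACE

Orientations are given as a 3x3 rotation matrix whose columns are the frame's x, y, z axes.
In Python, from bench import manip gives the robot as it stands.
- The arm moves only by the shell command python3 -m handwheel 'ROWS'. ROWS is JSON, a list of rows, each a list of 3 entries, a list of its own where there are three numbers: the shift along the tool's x, y, z scaled (see below), then the turn, a rotation vector about the tool's x, y, z scaled (see below), then the finger opening in mm, from 0 to 85.4. In form: [[[x, y, z], [rx, ry, rz], fingers], ...]. A call has 1 to 20 rows; each row shifts and turns the commanded pose from where the row before left it, along the tool's axes as they then stand; what a row does not reach is not made up. The controller multiplies each number of a shift by 0.6 m and each number of a turn by pi rad. A row lasts 1/10 s, in which the tool goes at most 50 mm and 8.59 degrees, less where a joint would pass 70% of its speed; a pose out of reach is approached as far as the arm can. A call with a number of a shift or a turn outside -1 to 1 is refused whole. A call with a gripper value outside its range is refused whole. The fingers move at their own pace and stop on an object; the grip force is fixed at half the most. Time passes only in rows, so rows that do not move let the fingers close. It gives the time, the measured TCP pose, the force, the opening and the grip force at its end, in the units of the state.
- manip.read_state(): the state, without advancing time (a new reading comes with each control period).
- manip.snapshot(name): name is "side" or "top"; returns the picture (420x560x3 uint8, red, green, blue); there is no depth.
- manip.get_calibration(name): a dict with "mtx" (3x3 intrinsics, pixels), "R" (3x3) and "t" (3): a world point X has camera coordinates R X + t. Camera axes: x right, y down, z forward; pixel columns grow to the right and rows downward; lengths in m; the calibration is good to about 2 mm. A picture is of the moment at which its call begins. get_calibration takes no time and is no camera call.
- manip.close_job(): hands the job in; it is judged then, once.
Trained networks look in the newest picture that a camera, given by its name, has taken for a name from the list of things; names that differ only in an ending like _2 or _b are one class to them, and where a whole thing is asked for, a point or a joint stands for the part that bears it (a point fixed in the world has none). Each returns a list of dicts, best first, with "confidence" (0 to 1); they miss things now and then, are a little off and sometimes report something else, mostly with a low value. They report only what shows in the picture. A call takes as long as a camera call. They do not tell look-alikes from the thing itself.
- manip.cut_out(thing, camera): "pixels" (420x560 bool, what is visible of it) and "extent" ([centre column, centre row, width, height] in pixels, round what is visible of it).
The state is a dict: "clock": time; "joint_positions": joint angles; "joint_vel": joint speeds; "tau": joint torques, N m; "eef_pos": TCP position; "eef_rot": TCP orientation; "contact_force": force on the tool from outside, world axes, zero at the start; "torque": the same for the moment, N m; "width": finger opening in m; "grip_force": force on a finger pad.
Only numpy, scipy, OpenCV 4.12 (cv2) and the standard library are available. Lean on these libraries where they do the work, as an engineer would, in place of code of your own. Each camera call takes 0.05 s, during which the arm holds its last target. There are 200 camera calls.

TASK

Book the batch out: take the yellow hand-held code reader out of its desk cup, hold it still with its window pointing down at the barcode on the job ticket from about 8 cm above for a good second, then stand it back in its cup and let go. Next give the rinse tank's cover a gentle upward tug by its bow handle, before touching its black wing catch, to learn whether the catch is biting; if it is, let the cover down, turn the wing anticlockwise until the cover is free and take the handle again. Raise the cover by the handle to about 45 degrees and finish while still holding it open there (let go, it falls shut), with everything else on the bench left where it stands.

Things in the scene. Friction and masses are not known exactly. Their poses are not given: they have to be found in the camera images.
- tank: blue sheet-steel rinse tank, fixed to the bench, 250 (x) by 360 (y) by 131 mm high with its cover shut; origin under its centre on the bench, its x axis points from the front edge (robot side) to the hinge. The flat cover's top is 131 mm above the bench
- lid (a joint): angle of the tank's cover about its rear hinge: 0 shut, grows as the front edge rises, stop at 1.35 rad. About 0.65 kg, little friction: it falls shut from any angle when let go. Lifting it free at the handle takes 4 to 7 N. With the catch biting it rises only about 5 mm at the handle (0.02 rad), then stops hard: a pull of 10 to 20 N tells, do not pull harder than 25 N
- lid_handle (a point): middle of the cover's steel bow handle: a round bar 12 mm thick, 94 mm long, parallel to the tank's y axis, its centre 42 mm above the cover's top, free space beneath; in the middle of the cover's width, 35 mm behind the tank's front edge; moves with the cover. The bar can turn between the fingers as the cover rises
- lid_hinge (a point): point on the cover's hinge axis (the axis is parallel to the tank's y), in the middle of the cover's width, 128 mm above the bench, 215 mm behind the handle
- catch: quarter-turn cam catch in the cover's front left corner, 48 mm behind the tank's front edge, 125 mm left of the handle's middle: a black upright wing 46 mm long, 12 mm thick, its sides 7 to 34 mm above the cover's top. Origin on its turning axis at the cover's top, x axis along the wing. It turns about the upright axis, stays where it is left and takes about 0.06 N m
- catch_tip (a point): top of the end of the wing with the white line, 23 mm from the axis. Line towards the tank's front (wing fore-and-aft): fully caught; turned 1.57 rad anticlockwise seen from above (wing across, line to the right): fully free, at its stop. Found anywhere between: beyond about 1.1 rad surely free, below 0.8 surely biting, between only a tug tells
- reader: yellow and black inline code reader, standing upright and window down in its cup, 154 mm long, 0.18 kg; origin at the centre of its window, the flat lower end; the beam leaves the window straight along its -z axis. Lower 38 mm: round head 48 mm across; from 56 mm to 150 mm above the window a square grip 30 by 30 mm, faces square to its x and y axes
- cup_floor (a point): centre of the floor inside the reader's round desk cup, 10 mm above the bench; the cup is fixed, 60 mm wide inside, 68 mm outside, rim 65 mm above the bench, on a disc 96 mm across
- ticket_code (a point): centre of the barcode (58 by 24 mm) on the paper job ticket, facing up, 6 mm above the bench; the ticket lies in a fixed steel holder of 95 by 120 mm
- flange_a: bystander: loose steel flange, 122 mm across its ears, 32 mm high, origin under its centre
- flange_b: bystander: loose steel flange like the other
- spray_bottle: bystander: cream spray bottle, 86 mm wide, 201 mm high, origin under its centre
- clock: bystander: small black desk clock, 76 mm wide, 72 mm high, origin under its centre
- deburrer: bystander: deburring hand tool with a red handle, 170 mm long, lying
- scuff_pad: bystander: maroon scuff pad, 100 by 65 by 22 mm, origin under its centre
Mind the look-alikes: they are no part of the job. Leave any blue look-alike of the reader alone. Several things look just like the part that bears cup_floor: the one meant starts farthest to the robot's right.

How it is judged:
By the outcome, as a careful person would: the job done as asked, in the order asked, and still so for the second after the job is handed in, while the arm keeps its last pose, push and grip.
It also fails if it takes over 67 s, if anything falls off the work surface, if the arm or the gripper's body presses on something with over 40 N, if the wrist force passes 120 N, or if a joint passes its speed limit or range.

## Working session

There is one attempt and no reset: what is moved stays moved. The work goes in short steps, Python scripts to look and compute and a shell command to move; the robot and the scene stay as the last step left them, time stands still between calls to the robot, and variables do not carry over. Pictures are saved under pics/ and viewed, at most 10 in all, crops included, and the job is handed in when it is done.

```bash
mkdir -p pics; ls
python3 - <<'E'
from bench import manip
import cv2,numpy as np
np.set_printoptions(precision=4,suppress=True)
for n in("side","top"):
    im=manip.snapshot(n);cv2.imwrite(f"pics/{n}0.png",im[:,:,::-1])
    c=manip.get_calibration(n);print(n,c)
    for t in("tank","catch","reader","cup_floor","ticket_code","lid_handle","catch_tip"):
        try:
            for d in manip.cut_out(t,n): print(t,round(d["confidence"],2),np.round(d["extent"],1))
        except Exception as e: print(t,e)
s=manip.read_state();print({k:s[k] for k in("clock","eef_pos","eef_rot","width","contact_force")})
E
```

```text
pics
side {'mtx': array([[395.1004,   0.    , 278.0596],
       [  0.    , 395.1004, 211.5278],
       [  0.    ,   0.    ,   1.    ]]), 'R': array([[ 0.9767, -0.2145,  0.0074],
       [-0.1073, -0.5176, -0.8489],
       [ 0.1859,  0.8283, -0.5285]]), 't': array([-0.5406,  0.1564,  1.0128])}
tank 0.64 [298.  199.2 119.8  99.1]
tank 0.31 [377.4 382.9  60.9  43.3]
catch 0.46 [259.2 158.3  12.5  17.2]
catch 0.26 [297.1 184.2 116.   69.1]
reader 0.96 [261.  265.2  17.4  44.6]
reader 0.86 [244.3 321.4  28.1  68.9]
cup_floor 0.91 [220.5 249.8  34.2  38.2]
cup_floor 0.83 [264.5 295.3  37.7  45.8]
ticket_code 0.56 [301.4 347.1  69.1  62.1]
lid_handle 0.75 [297.9 183.1 115.2  69.6]
lid_handle 0.75 [301.1 347.9  68.   60.2]
lid_handle 0.64 [383.2 299.8  41.8  88.2]
lid_handle 0.52 [195.6 190.9  35.5  20.1]
top {'mtx': array([[382.4247,   0.    , 276.1198],
       [  0.    , 382.4247, 213.3448],
       [  0.    ,   0.    ,   1.    ]]), 'R': array([[ 0.026 , -0.9994,  0.0215],
       [-0.9985, -0.027 , -0.0481],
       [ 0.0487, -0.0202, -0.9986]]), 't': array([-0.0271,  0.5336,  1.2009])}
tank 0.7 [226.  178.8 139.8  91.3]
tank 0.24 [386.6 160.6  34.6  39.6]
catch 0.56 [174.6 205.   10.8   8.8]
reader 0.91 [381.2 259.5  22.4  18.3]
reader 0.77 [341.4 239.3  21.4  12.8]
cup_floor 0.96 [278.2 258.8  32.9  28.2]
cup_floor 0.95 [335.2 238.2  25.7  29.5]
cup_floor 0.73 [218.4 181.4 129.8  94.4]
ticket_code 0.79 [381.3 219.4  40.6  40.8]
lid_handle 0.75 [219.4 178.9 131.   90.9]
catch_tip 0.66 [159.2 276.7  35.8  41.6]
catch_tip 0.42 [174.3 202.4  16.6  14.7]
{'clock': 0.8, 'eef_pos': array([0.2074, 0.616 , 0.25  ]), 'eef_rot': array([[-0.9477,  0.3191, -0.    ],
       [ 0.3191,  0.9477,  0.    ],
       [ 0.    ,  0.    , -1.    ]]), 'width': 0.08531909203499453, 'contact_force': array([ 0.0892,  1.0765, -0.6921])}
```

```bash
cd pics; python3 -c "
import cv2
for n in('top','side'):
    cv2.imwrite(n+'0b.png',cv2.resize(cv2.imread(n+'0.png')[105:405,110:510],None,fx=2,fy=2,interpolation=2))"
```

```text
(no output)
```

View pics/top0b.png

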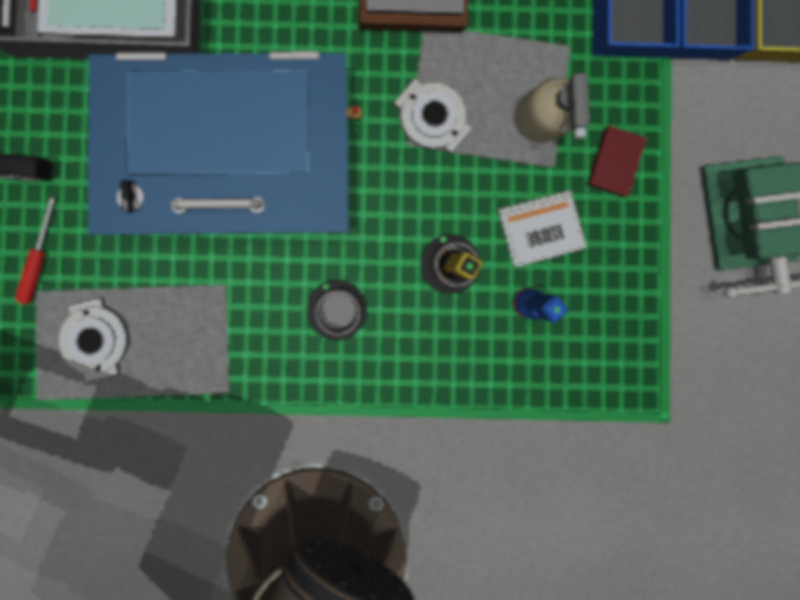

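View pics/side0b.png

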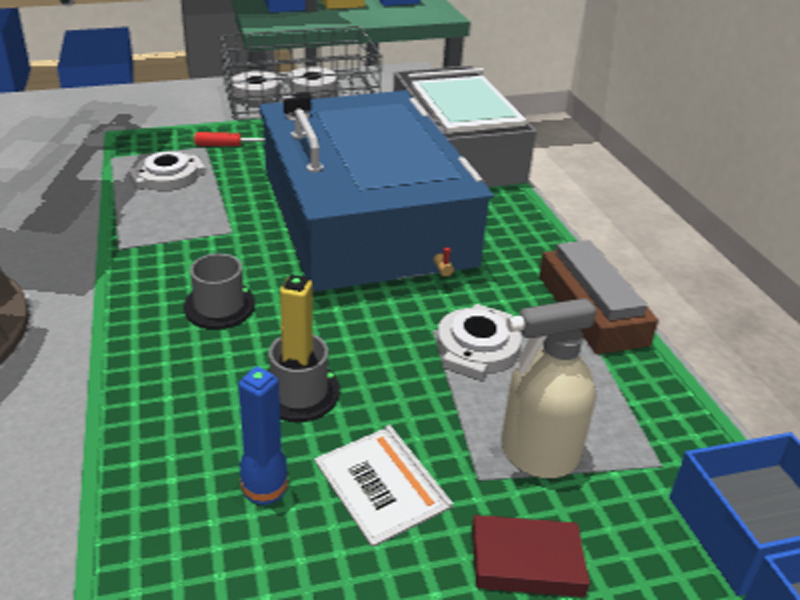

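```bash
cat > h.py <<'E'
import numpy as np,cv2
from bench import manip
np.set_printoptions(precision=4,suppress=True)
def ray(n,u,v,z):
    c=manip.get_calibration(n);R,t=np.array(c["R"]),np.array(c["t"])
    d=R.T@np.linalg.solve(c["mtx"],[u,v,1]);o=-R.T@t
    return o+d*(z-o[2])/d[2]
def proj(n,X):
    c=manip.get_calibration(n);p=c["mtx"]@(c["R"]@np.array(X)+c["t"]);return p[:2]/p[2]
E
python3 - <<'E'
from h import *
T=cv2.imread("pics/top0.png");S=cv2.imread("pics/side0.png")
f=lambda I,u,v,w=50,h=37:cv2.resize(I[v-h//2:v-h//2+h,u-w//2:u-w//2+w],(400,296),interpolation=cv2.INTER_CUBIC)
cv2.imwrite("pics/z.png",np.vstack([np.hstack([f(T,337,237),f(T,175,203)]),np.hstack([f(S,260,265,100,74),f(S,262,163)])]))
g=lambda n,u,v,z:print(n,u,v,z,ray(n,u,v,z))
k=lambda x,y:(x/2+110,y/2+105)
print("code");g("top",*k(545,237),.006);g("side",*k(374,485),.006)
print("reader top");g("top",*k(467,265),.164);g("side",*k(296,281),.164)
print("tank corners")
for p in((90,232),(348,232),(348,55),(90,55)):g("top",*k(*p),.131)
print("handle");g("top",*k(178,205),.173);g("top",*k(258,205),.173)
print("catch");g("top",*k(130,196),.16)
print("cup floor");g("top",*k(453,263),.065)
E
```

```text
code
top 382.5 223.5 0.006 [ 0.5111 -0.3552  0.006 ]
side 297.0 347.5 0.006 [ 0.5154 -0.3543  0.006 ]
reader top
top 343.5 237.5 0.164 [ 0.4646 -0.199   0.164 ]
side 258.0 245.5 0.164 [ 0.4637 -0.2031  0.164 ]
tank corners
top 155.0 221.0 0.131 [0.4973 0.3333 0.131 ]
top 284.0 221.0 0.131 [ 0.507  -0.0337  0.131 ]
top 284.0 132.5 0.131 [ 0.7634 -0.0273  0.131 ]
top 155.0 132.5 0.131 [0.7516 0.3438 0.131 ]
handle
top 199.0 207.5 0.173 [0.5367 0.2025 0.173 ]
top 239.0 207.5 0.173 [0.5397 0.0929 0.173 ]
catch
top 175.0 203.0 0.16 [0.5481 0.2717 0.16  ]
cup floor
top 336.5 236.5 0.065 [ 0.4661 -0.1972  0.065 ]
```

View pics/z.png

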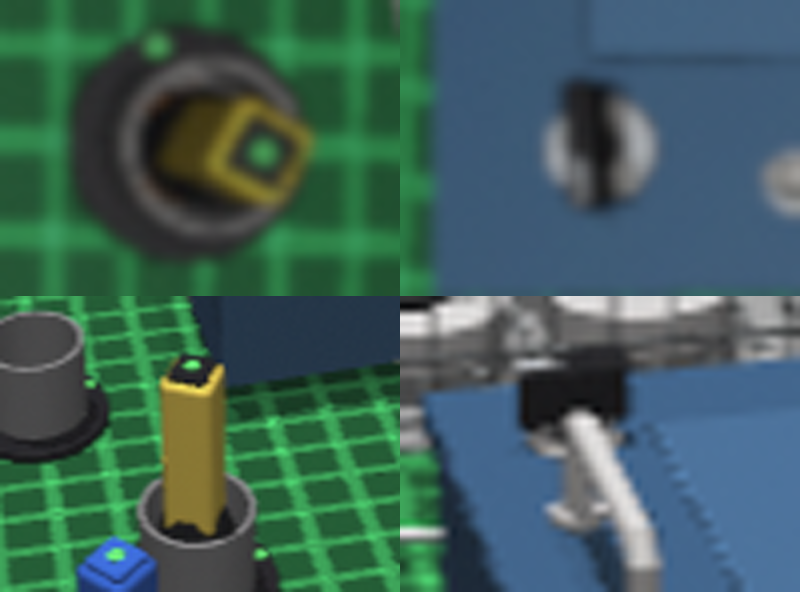

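```bash
cat >> h.py <<'E'
from scipy.linalg import logm,expm
from scipy.spatial.transform import Rotation as Ro
def down(ydeg):
    a=np.radians(ydeg);y=np.array([np.cos(a),np.sin(a),0]);z=np.array([0,0,-1.]);return np.c_[np.cross(y,z),y,z]
def plan(p,R,N):
    s=manip.read_state();A=np.eye(4);A[:3,:3]=s["eef_rot"];A[:3,3]=s["eef_pos"];B=np.eye(4);B[:3,:3]=R;B[:3,3]=p
    L=np.real(logm(np.linalg.inv(A)@B))/N;E=expm(L)
    print("clock",s["clock"],"N",N,"shift",E[:3,3]/.6,"turn",Ro.from_matrix(E[:3,:3]).as_rotvec()/np.pi,"mm",1e3*np.linalg.norm(E[:3,3]))
E
python3 - <<'E'
from h import *
g=lambda n,u,v,z:print(n,ray(n,u,v,z))
print("reader");g("top",344.6,238,.164)
print("cup");g("top",338.5,237.75,.065)
print("blue");g("top",110+553/2,105+310/2,.154);g("side",110+259/2,105+377/2,.154)
print("spray");g("side",110+547/2,105+460/2,0)
plan([.4635,-.2028,.25],down(-31.5),20)
E
```

```text
reader
top [ 0.4633 -0.2021  0.164 ]
cup
top [ 0.4625 -0.2034  0.065 ]
blue
top [ 0.4046 -0.3232  0.154 ]
side [ 0.4066 -0.329   0.154 ]
spray
side [ 0.707  -0.3568  0.    ]
clock 0.8 N 20 shift [-0.0817 -0.0074 -0.    ] turn [-0.     -0.      0.0286] mm 49.23742695852449
```

```bash
python3 -m handwheel '[[[-0.0817,-0.0074,0],[0,0,0.0286],85],[[-0.0817,-0.0074,0],[0,0,0.0286],85],[[-0.0817,-0.0074,0],[0,0,0.0286],85],[[-0.0817,-0.0074,0],[0,0,0.0286],85],[[-0.0817,-0.0074,0],[0,0,0.0286],85],[[-0.0817,-0.0074,0],[0,0,0.0286],85],[[-0.0817,-0.0074,0],[0,0,0.0286],85],[[-0.0817,-0.0074,0],[0,0,0.0286],85],[[-0.0817,-0.0074,0],[0,0,0.0286],85],[[-0.0817,-0.0074,0],[0,0,0.0286],85],[[-0.0817,-0.0074,0],[0,0,0.0286],85],[[-0.0817,-0.0074,0],[0,0,0.0286],85],[[-0.0817,-0.0074,0],[0,0,0.0286],85],[[-0.0817,-0.0074,0],[0,0,0.0286],85],[[-0.0817,-0.0074,0],[0,0,0.0286],85],[[-0.0817,-0.0074,0],[0,0,0.0286],85],[[-0.0817,-0.0074,0],[0,0,0.0286],85],[[-0.0817,-0.0074,0],[0,0,0.0286],85],[[-0.0817,-0.0074,0],[0,0,0.0286],85],[[-0.0817,-0.0074,0],[0,0,0.0286],85]]'
python3 -m handwheel '[[[0,0,0],[0,0,0],85],[[0,0,0],[0,0,0],85]]'
python3 - <<'E'
from h import *
s=manip.read_state();print(s["eef_pos"],s["eef_rot"])
plan([.4632,-.2028,.125],down(-31.5),4)
E
```

```text
clock: 2.8
eef_pos: [0.4619, -0.2045, 0.2502]
eef_rot: [[0.527, 0.85, 0.001], [0.85, -0.527, -0.0], [0.0, 0.001, -1.0]]
contact_force: [0.1, -1.8, 0.2]
width: 0.0849
grip_force: 0.0
clock: 3.0
eef_pos: [0.4621, -0.2037, 0.2502]
eef_rot: [[0.526, 0.851, 0.0], [0.851, -0.526, -0.0], [0.0, 0.0, -1.0]]
contact_force: [0.5, -0.2, 0.5]
width: 0.085
grip_force: 0.0
[ 0.4621 -0.2037  0.2502] [[ 0.5256  0.8507  0.0004]
 [ 0.8507 -0.5256 -0.    ]
 [ 0.0002  0.0003 -1.    ]]
clock 3.0 N 4 shift [0.0005 0.0002 0.0522] turn [ 0.     -0.     -0.0003] mm 31.29637185152971
```

```bash
python3 -m handwheel '[[[0.0005,0.0002,0.0522],[0,0,0],85],[[0.0005,0.0002,0.0522],[0,0,0],85],[[0.0005,0.0002,0.0522],[0,0,0],85],[[0.0005,0.0002,0.0522],[0,0,0],85],[[0,0,0],[0,0,0],85],[[0,0,0],[0,0,0],60],[[0,0,0],[0,0,0],40],[[0,0,0],[0,0,0],20],[[0,0,0],[0,0,0],20],[[0,0,0],[0,0,0],20],[[0,0,0],[0,0,0],20],[[0,0,0],[0,0,0],20]]'
```

```text
clock: 4.2
eef_pos: [0.4643, -0.2023, 0.1261]
eef_rot: [[0.524, 0.852, 0.002], [0.852, -0.524, -0.001], [0.0, 0.002, -1.0]]
contact_force: [-0.7, 2.1, 13.4]
width: 0.0295
grip_force: 57.4
```

```bash
python3 -m handwheel '[[[0,0,-0.02],[0,0,0],20],[[0,0,-0.05],[0,0,0],20],[[0,0,-0.06],[0,0,0],20],[[0,0,-0.06],[0,0,0],20],[[0,0,-0.06],[0,0,0],20],[[0,0,-0.03],[0,0,0],20],[[0,0,0],[0,0,0],20],[[0,0,0],[0,0,0],20]]'
python3 - <<'E'
from h import *
im=manip.snapshot("side");cv2.imwrite("pics/s2.png",cv2.resize(im[100:400,110:510,::-1],None,fx=2,fy=2))
plan([.513,-.355,.29],down(-31.5),5)
E
```

```text
clock: 5.0
eef_pos: [0.4633, -0.2018, 0.2931]
eef_rot: [[0.524, 0.852, 0.001], [0.852, -0.524, -0.0], [0.0, 0.001, -1.0]]
contact_force: [-0.8, 0.2, -2.1]
width: 0.0294
grip_force: 58.7
clock 5.05 N 5 shift [-0.0348  0.041   0.0007] turn [-0.      0.     -0.0001] mm 32.26585751903435
```

View pics/s2.png

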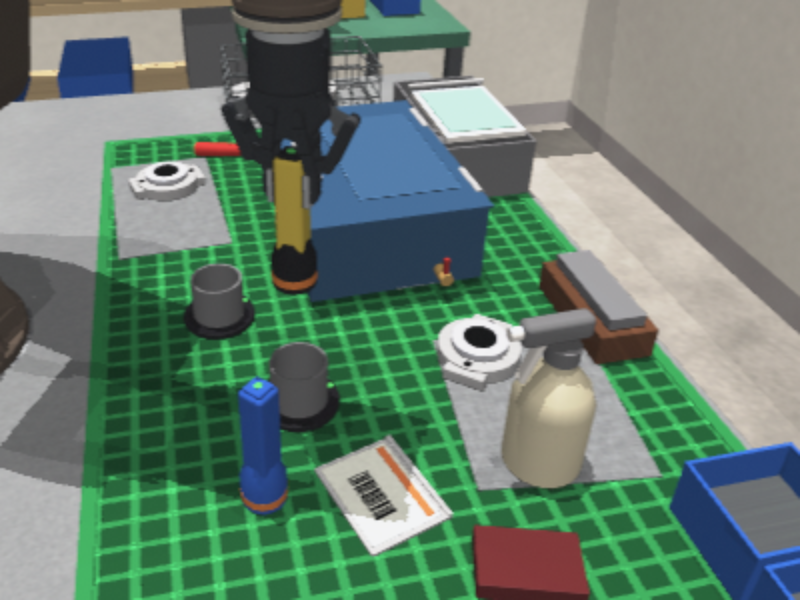

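```bash
python3 -m handwheel '[[[-0.0348,0.041,0],[0,0,0],20],[[-0.0348,0.041,0],[0,0,0],20],[[-0.0348,0.041,0],[0,0,0],20],[[-0.0348,0.041,0],[0,0,0],20],[[-0.0348,0.041,0.001],[0,0,0],20],[[0,0,0.05],[0,0,0],20],[[0,0,0.05],[0,0,0],20],[[0,0,0.05],[0,0,0],20],[[0,0,0],[0,0,0],20],[[0,0,0],[0,0,0],20],[[0,0,0],[0,0,0],20]]'
python3 - <<'E'
from h import *
im=manip.snapshot("top");a=im[190:265,310:410,::-1]
im=manip.snapshot("side");b=im[250:400,200:400,::-1]
cv2.imwrite("pics/s3.png",np.hstack([cv2.resize(a,(400,300)),cv2.resize(b,(400,300))]))
s=manip.read_state();p=s["eef_pos"];print(p)
w=p-[0,0,.116]
print("window side px",(proj("side",w)-[200,250])*2+[400,0], "code",(proj("side",[.513,-.355,.006])-[200,250])*2+[400,0])
E
```

```text
clock: 6.15
eef_pos: [0.5143, -0.3556, 0.2033]
eef_rot: [[0.523, 0.852, 0.001], [0.852, -0.523, -0.001], [-0.0, 0.001, -1.0]]
contact_force: [-0.2, 0.3, -0.9]
width: 0.0297
grip_force: 58.7
[ 0.5144 -0.3557  0.2036]
window side px [596.0466 140.232 ] code [591.8722 195.9401]
```

View pics/s3.png

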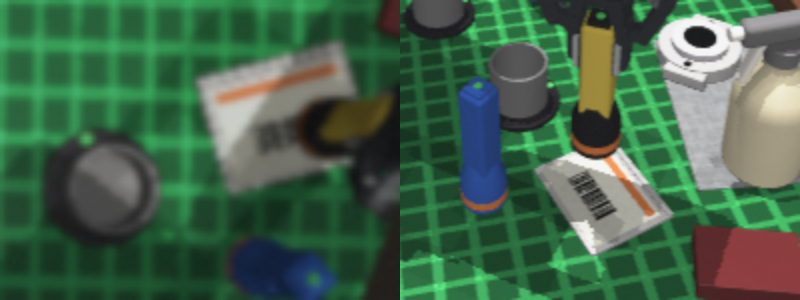

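```bash
python3 -m handwheel '[[[0,0,0],[0,0,0],20],[[0,0,0],[0,0,0],20],[[0,0,0],[0,0,0],20],[[0,0,0],[0,0,0],20],[[0,0,0],[0,0,0],20],[[0,0,0],[0,0,0],20],[[0,0,0],[0,0,0],20],[[0,0,0],[0,0,0],20],[[0,0,0],[0,0,0],20],[[0,0,0],[0,0,0],20],[[0,0,0],[0,0,0],20],[[0,0,0],[0,0,0],20],[[0,0,0],[0,0,0],20],[[0,0,0],[0,0,0],20],[[0,0,0],[0,0,0],20]]'
python3 - <<'E'
from h import *
print(ray("top",337.6,237,.065),ray("side",259.5,283,.065))
plan([.513,-.355,.293],down(-31.5),3)
E
```

```text
clock: 7.75
eef_pos: [0.5137, -0.3552, 0.2021]
eef_rot: [[0.524, 0.852, 0.0], [0.852, -0.524, 0.0], [0.0, 0.0, -1.0]]
contact_force: [-0.2, -0.0, -0.4]
width: 0.0298
grip_force: 58.7
[ 0.4647 -0.2006  0.065 ] [ 0.4637 -0.2114  0.065 ]
clock 7.75 N 3 shift [-0.0001 -0.0004 -0.0505] turn [ 0.     -0.     -0.0001] mm 30.29342336795264
```

```bash
python3 -m handwheel '[[[0,0,-0.05],[0,0,0],20],[[0,0,-0.05],[0,0,0],20],[[0,0,-0.05],[0,0,0],20],[[0.0346,-0.0409,0],[0,0,0],20],[[0.0346,-0.0409,0],[0,0,0],20],[[0.0346,-0.0409,0],[0,0,0],20],[[0.0346,-0.0409,0],[0,0,0],20],[[0.0346,-0.0409,0],[0,0,0],20],[[0,0,0.05],[0,0,0],20],[[0,0,0.05],[0,0,0],20],[[0,0,0.05],[0,0,0],20],[[0,0,0],[0,0,0],20],[[0,0,0],[0,0,0],20],[[0,0,0],[0,0,0],20]]'
python3 - <<'E'
from h import *
im=manip.snapshot("side");b=im[210:330,180:340,::-1]
a=manip.snapshot("top")[190:265,310:410,::-1]
cv2.imwrite("pics/s4.png",np.hstack([cv2.resize(a,(400,300)),cv2.resize(b,(400,300))]))
p=manip.read_state()["eef_pos"];plan([.4637,-.2025,.130],down(-31.5),4)
q=lambda X:(proj("side",X)-[180,210])*2.5+[400,0]
print(q([*p[:2],p[2]-.116]),q([.4637,-.2025,.065]),q([.4637,-.2025,0]))
E
```

```text
clock: 9.15
eef_pos: [0.4644, -0.203, 0.2036]
eef_rot: [[0.524, 0.852, 0.002], [0.852, -0.524, -0.001], [0.0, 0.002, -1.0]]
contact_force: [-0.9, 0.3, -1.3]
width: 0.0297
grip_force: 58.9
clock 9.25 N 4 shift [ 0.     -0.0004  0.0306] turn [ 0.0002 -0.     -0.0001] mm 18.38390072994216
[597.2377 157.2077] [596.9749 175.9676] [598.2444 228.1419]
```

View pics/s4.png

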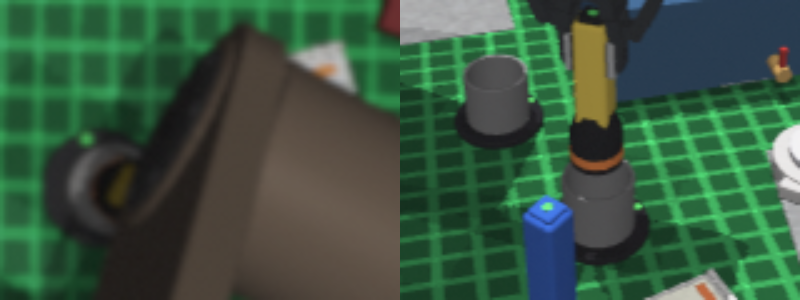

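```bash
python3 -m handwheel '[[[0,0,0.031],[0,0,0],20],[[0,0,0.031],[0,0,0],20],[[0,0,0.031],[0,0,0],20],[[0,0,0.03],[0,0,0],20],[[0,0,0],[0,0,0],20],[[0,0,0.002],[0,0,0],20],[[0,0,0],[0,0,0],20]]'
```

```text
clock: 9.95
eef_pos: [0.4641, -0.2029, 0.1282]
eef_rot: [[0.524, 0.852, 0.001], [0.852, -0.524, -0.001], [0.0, 0.002, -1.0]]
contact_force: [0.7, 0.5, -0.9]
width: 0.0301
grip_force: 58.9
```

```bash
python3 -m handwheel '[[[0,0,0.002],[0,0,0],20],[[0,0,0],[0,0,0],20],[[0,0,0],[0,0,0],20]]'
python3 -m handwheel '[[[0,0,0.0015],[0,0,0],20],[[0,0,0],[0,0,0],20],[[0,0,0],[0,0,0],20]]'
```

```text
clock: 10.25
eef_pos: [0.4637, -0.2026, 0.1263]
eef_rot: [[0.524, 0.852, 0.001], [0.852, -0.524, -0.0], [0.0, 0.001, -1.0]]
contact_force: [-0.3, 0.7, -1.7]
width: 0.0296
grip_force: 58.9
clock: 10.55
eef_pos: [0.4638, -0.2027, 0.1261]
eef_rot: [[0.524, 0.852, 0.001], [0.852, -0.524, -0.0], [0.0, 0.001, -1.0]]
contact_force: [-5.1, 2.4, 22.2]
width: 0.0298
grip_force: 61.4
```

```bash
python3 -m handwheel '[[[0,0,-0.0012],[0,0,0],20],[[0,0,0],[0,0,0],20],[[0,0,0],[0,0,0],45],[[0,0,0],[0,0,0],85],[[0,0,0],[0,0,0],85],[[0,0,0],[0,0,0],85],[[0,0,0],[0,0,0],85],[[0,0,-0.02],[0,0,0],85],[[0,0,-0.05],[0,0,0],85],[[0,0,-0.06],[0,0,0],85],[[0,0,-0.05],[0,0,0],85],[[0,0,-0.05],[0,0,0],85],[[0,0,-0.02],[0,0,0],85]]'
python3 - <<'E'
from h import *
im=manip.snapshot("side");b=im[210:330,180:340,::-1]
c=im[140:230,200:320,::-1]
cv2.imwrite("pics/s5.png",np.hstack([cv2.resize(c,(400,300)),cv2.resize(b,(400,300))]))
plan([.5375,.149,.275],down(1.6),8)
plan([.5375,.149,.275],down(181.6),8)
print(manip.read_state()["joint_positions"])
E
```

```text
clock: 11.85
eef_pos: [0.4644, -0.203, 0.2793]
eef_rot: [[0.524, 0.852, 0.004], [0.852, -0.524, -0.002], [0.0, 0.004, -1.0]]
contact_force: [0.7, 0.2, -0.1]
width: 0.0848
grip_force: 0.0
clock 11.9 N 8 shift [ 0.0756 -0.0071  0.001 ] turn [ 0.0002  0.     -0.023 ] mm 45.57372150774269
clock 11.9 N 8 shift [ 0.0102 -0.0992  0.0007] turn [ 0.0001 -0.0003  0.102 ] mm 59.838025162176436
[-0.4719  0.2452  1.8859 -0.      1.0055  0.0791]
```

View pics/s5.png

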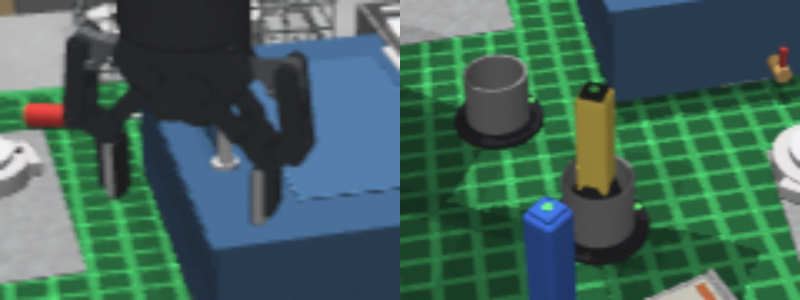

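```bash
python3 -m handwheel '[[[0.0756,-0.0071,0.001],[0,0,-0.023],60],[[0.0756,-0.0071,0.001],[0,0,-0.023],60],[[0.0756,-0.0071,0.001],[0,0,-0.023],60],[[0.0756,-0.0071,0.001],[0,0,-0.023],60],[[0.0756,-0.0071,0.001],[0,0,-0.023],60],[[0.0756,-0.0071,0.001],[0,0,-0.023],60],[[0.0756,-0.0071,0.001],[0,0,-0.023],60],[[0.0756,-0.0071,0.001],[0,0,-0.023],60],[[0,0,0],[0,0,0],60],[[0,0,0],[0,0,0],60]]'
python3 - <<'E'
from h import *
plan([.538,.149,.173],down(1.6),3)
E
```

```text
clock: 12.9
eef_pos: [0.5358, 0.1504, 0.27]
eef_rot: [[-0.029, 1.0, -0.002], [1.0, 0.029, -0.001], [-0.0, -0.002, -1.0]]
contact_force: [-0.4, 0.4, 0.3]
width: 0.0601
grip_force: 0.0
clock 12.9 N 3 shift [-0.0008  0.0013  0.0539] turn [-0.0002  0.0001  0.0001] mm 32.33809729009276
```

```bash
python3 -m handwheel '[[[-0.0008,0.0013,0.0539],[0,0,0],60],[[-0.0008,0.0013,0.0539],[0,0,0],60],[[-0.0008,0.0013,0.0539],[0,0,0],60],[[0,0,0],[0,0,0],60]]'
python3 -m handwheel '[[[0,0,0],[0,0,0],30],[[0,0,0],[0,0,0],15],[[0,0,0],[0,0,0],5],[[0,0,0],[0,0,0],5],[[0,0,0],[0,0,0],5],[[0,0,0],[0,0,0],5],[[0,0,0],[0,0,0],5]]'
```

```text
clock: 13.3
eef_pos: [0.5364, 0.1461, 0.1702]
eef_rot: [[-0.025, 1.0, -0.007], [1.0, 0.025, -0.002], [-0.001, -0.007, -1.0]]
contact_force: [-0.6, 0.2, 0.6]
width: 0.06
grip_force: 0.0
clock: 14.0
eef_pos: [0.5421, 0.1482, 0.1759]
eef_rot: [[-0.027, 1.0, 0.007], [1.0, 0.027, 0.001], [0.001, 0.007, -1.0]]
contact_force: [13.6, -4.1, -2.2]
width: 0.01
grip_force: 58.7
```

```bash
python3 -m handwheel '[[[0,0.006,0],[0,0,0],5],[[0,0,0],[0,0,0],5],[[0,0,0],[0,0,0],5]]'
python3 -m handwheel '[[[0,0,-0.004],[0,0,0],5],[[0,0,0],[0,0,0],5],[[0,0,0],[0,0,0],5]]'
python3 -m handwheel '[[[0,0,-0.004],[0,0,0],5],[[0,0,0],[0,0,0],5],[[0,0,0],[0,0,0],5]]'
```

```text
clock: 14.3
eef_pos: [0.5423, 0.1481, 0.1757]
eef_rot: [[-0.027, 1.0, 0.001], [1.0, 0.027, 0.0], [0.0, 0.001, -1.0]]
contact_force: [-8.2, -1.7, 16.1]
width: 0.0098
grip_force: 60.9
clock: 14.6
eef_pos: [0.5424, 0.1481, 0.1766]
eef_rot: [[-0.027, 1.0, 0.0], [1.0, 0.027, -0.0], [-0.0, 0.0, -1.0]]
contact_force: [-1.7, -1.1, -3.8]
width: 0.0099
grip_force: 58.9
clock: 14.9
eef_pos: [0.5429, 0.1482, 0.1789]
eef_rot: [[-0.027, 1.0, 0.001], [1.0, 0.027, 0.0], [0.0, 0.001, -1.0]]
contact_force: [3.3, -2.2, -4.1]
width: 0.0095
grip_force: 58.9
```

```bash
python3 -m handwheel '[[[0,0,-0.004],[0,0,0],5],[[0,0,0],[0,0,0],5],[[0,0,0],[0,0,0],5]]'
python3 -m handwheel '[[[0,0,-0.002],[0,0,0],5],[[0,0,0],[0,0,0],5],[[0,0,0],[0,0,0],5]]'
```

```text
clock: 15.2
eef_pos: [0.5432, 0.1482, 0.1808]
eef_rot: [[-0.027, 1.0, 0.001], [1.0, 0.027, 0.0], [0.0, 0.001, -1.0]]
contact_force: [8.7, -1.6, -14.0]
width: 0.0098
grip_force: 59.7
clock: 15.5
eef_pos: [0.5433, 0.1482, 0.1812]
eef_rot: [[-0.027, 1.0, 0.001], [1.0, 0.027, -0.0], [-0.0, 0.001, -1.0]]
contact_force: [13.6, 0.1, -29.5]
width: 0.0101
grip_force: 59.0
```

```bash
python3 -m handwheel '[[[0,-0.001,0.006],[0,0,0],5],[[0,0,0.004],[0,0,0],5],[[0,0,0],[0,0,0],5],[[0,0,0],[0,0,0],5]]'
```

```text
clock: 15.9
eef_pos: [0.5423, 0.1482, 0.1764]
eef_rot: [[-0.027, 1.0, 0.001], [1.0, 0.027, 0.0], [0.0, 0.001, -1.0]]
contact_force: [4.8, -2.7, -6.3]
width: 0.0094
grip_force: 61.4
```

```bash
python3 -m handwheel '[[[0,-0.001,0.0015],[0,0,0],5],[[0,0,0],[0,0,0],5],[[0,0,0],[0,0,0],30],[[0,0,0],[0,0,0],60],[[0,0,0],[0,0,0],60],[[0,0,0],[0,0,0],60],[[0,0,-0.03],[0,0,0],60],[[0,0,-0.06],[0,0,0],60],[[0,0,-0.05],[0,0,0],60],[[0,0,0],[0,0,0],60]]'
python3 - <<'E'
from h import *
plan([.5515,.2725,.255],down(-88.4),11)
E
```

```text
clock: 16.9
eef_pos: [0.5431, 0.1487, 0.2633]
eef_rot: [[-0.027, 1.0, 0.006], [1.0, 0.027, 0.001], [0.001, 0.006, -1.0]]
contact_force: [0.9, 0.3, -0.6]
width: 0.0601
grip_force: 0.0
clock 16.9 N 11 shift [ 0.017  -0.0121  0.0012] turn [ 0.0001 -0.0002  0.0454] mm 12.543706648912632
```

```bash
python3 -m handwheel '[[[0.017,-0.0121,0.0012],[0,0,0.0454],60],[[0.017,-0.0121,0.0012],[0,0,0.0454],60],[[0.017,-0.0121,0.0012],[0,0,0.0454],60],[[0.017,-0.0121,0.0012],[0,0,0.0454],60],[[0.017,-0.0121,0.0012],[0,0,0.0454],60],[[0.017,-0.0121,0.0012],[0,0,0.0454],60],[[0.017,-0.0121,0.0012],[0,0,0.0454],60],[[0.017,-0.0121,0.0012],[0,0,0.0454],60],[[0.017,-0.0121,0.0012],[0,0,0.0454],60],[[0.017,-0.0121,0.0012],[0,0,0.0454],60],[[0.017,-0.0121,0.0012],[0,0,0.0454],60],[[0,0,0],[0,0,0],60],[[0,0,0],[0,0,0],60],[[0,0,0],[0,0,0],60]]'
python3 - <<'E'
from h import *
im=manip.snapshot("side");a=im[120:195,220:320,::-1]
b=manip.snapshot("top")[165:240,130:230,::-1]
cv2.imwrite("pics/s6.png",np.hstack([cv2.resize(a,(400,300),interpolation=2),cv2.resize(b,(400,300),interpolation=2)]))
plan([.5515,.2725,.158],down(-88.4),4)
q=lambda n,X,o:(proj(n,X)-o)*4
print(q("side",[.5515,.2725,.165],[220,120]),q("top",[.5515,.2725,.165],[130,165])+[400,0])
E
```

```text
clock: 18.3
eef_pos: [0.5491, 0.2715, 0.2512]
eef_rot: [[0.999, 0.032, -0.001], [0.032, -0.999, -0.0], [-0.001, 0.0, -1.0]]
contact_force: [-0.4, 0.5, -1.3]
width: 0.0602
grip_force: 0.0
clock 18.4 N 4 shift [ 0.0009 -0.0004  0.039 ] turn [0.     0.     0.0002] mm 23.378148084726682
[157.6732 134.3635] [577.204  146.5571]
```

View pics/s6.png

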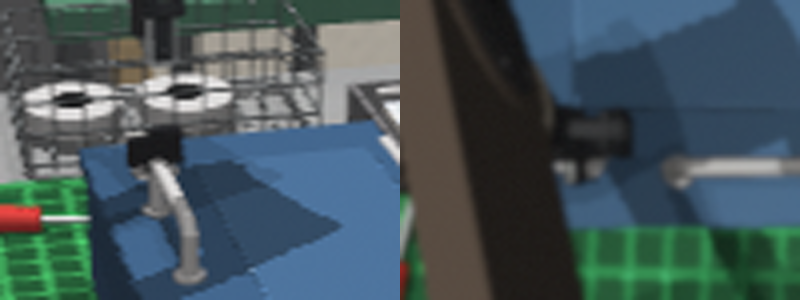

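```bash
python3 -m handwheel '[[[0.0009,-0.0004,0.039],[0,0,0],60],[[0.0009,-0.0004,0.039],[0,0,0],60],[[0.0009,-0.0004,0.039],[0,0,0],60],[[0.0009,-0.0004,0.039],[0,0,0],60],[[0,0,0],[0,0,0],60],[[0,0,0],[0,0,0],60]]'
python3 -m handwheel '[[[0,0,0],[0,0,0],30],[[0,0,0],[0,0,0],15],[[0,0,0],[0,0,0],5],[[0,0,0],[0,0,0],5],[[0,0,0],[0,0,0],5],[[0,0,0],[0,0,0],5],[[0,0,0],[0,0,0],5]]'
```

```text
clock: 19.0
eef_pos: [0.5517, 0.2728, 0.1583]
eef_rot: [[1.0, 0.029, -0.0], [0.029, -1.0, -0.0], [-0.0, 0.0, -1.0]]
contact_force: [0.1, 0.3, 0.1]
width: 0.0598
grip_force: 0.0
clock: 19.7
eef_pos: [0.5528, 0.2786, 0.1603]
eef_rot: [[1.0, 0.028, 0.004], [0.028, -1.0, 0.008], [0.005, -0.008, -1.0]]
contact_force: [-9.0, 43.1, 6.2]
width: 0.0131
grip_force: 58.6
```

```bash
python3 -m handwheel '[[[0,-0.01,0],[0,0,0],5],[[0,0,0],[0,0,0],5],[[0,0,0],[0,0,0],5]]'
python3 -c "
from h import *
s=manip.read_state();print(s['contact_force'],s['torque'])"
```

```text
clock: 20.0
eef_pos: [0.5527, 0.2799, 0.1601]
eef_rot: [[1.0, 0.03, 0.003], [0.03, -1.0, 0.002], [0.003, -0.002, -1.0]]
contact_force: [-2.6, 1.7, 16.0]
width: 0.0133
grip_force: 60.0
[-2.6328  1.7299 16.0255] [0.3055 0.4567 0.059 ]
```

```bash
python3 -m handwheel '[[[0,0,-0.001],[0,0,-0.04],5],[[0,0,0],[0,0,-0.045],5],[[0,0,0],[0,0,-0.045],5],[[0,0,0],[0,0,-0.045],5],[[0,0,0],[0,0,0],5],[[0,0,0],[0,0,0],5]]'
python3 -c "
from h import *
s=manip.read_state();print(s['contact_force'],s['torque'])"
```

```text
clock: 20.6
eef_pos: [0.5524, 0.2807, 0.1603]
eef_rot: [[0.837, 0.547, 0.003], [0.547, -0.837, 0.003], [0.004, -0.001, -1.0]]
contact_force: [-3.6, 10.3, 8.9]
width: 0.013
grip_force: 59.1
[-3.581  10.2739  8.9248] [1.8138 0.5613 0.1009]
```

```bash
python3 -m handwheel '[[[0,0,0],[0,0,-0.043],5],[[0,0,0],[0,0,-0.043],5],[[0,0,0],[0,0,-0.043],5],[[0,0,0],[0,0,-0.043],5],[[0,0,0],[0,0,0],5]]'
python3 -m handwheel '[[[0,0,0],[0,0,-0.043],5],[[0,0,0],[0,0,-0.043],5],[[0,0,0],[0,0,-0.04],5],[[0,0,0],[0,0,0],5],[[0,0,0],[0,0,0],5]]'
python3 -c "
from h import *
s=manip.read_state();print(s['contact_force'],s['torque'])"
```

```text
clock: 21.1
eef_pos: [0.5517, 0.2813, 0.1603]
eef_rot: [[0.432, 0.902, 0.002], [0.902, -0.432, 0.004], [0.004, -0.0, -1.0]]
contact_force: [-8.2, 17.1, 9.6]
width: 0.0125
grip_force: 59.4
clock: 21.6
eef_pos: [0.551, 0.2815, 0.1602]
eef_rot: [[0.056, 0.998, 0.0], [0.998, -0.056, 0.004], [0.004, 0.0, -1.0]]
contact_force: [-12.6, 18.7, 12.1]
width: 0.0128
grip_force: 59.8
[-12.574   18.6587  12.0834] [3.2581 2.151  0.0595]
```

```bash
python3 -m handwheel '[[[0,0,0],[0,0,0],30],[[0,0,0],[0,0,0],60],[[0,0,0],[0,0,0],60],[[0,0,0],[0,0,0],60],[[0,0,-0.03],[0,0,0],60],[[0,0,-0.05],[0,0,0],60],[[0,0,-0.05],[0,0,0],60],[[0,0,-0.02],[0,0,0],60],[[0,0,0],[0,0,0],60]]'
python3 - <<'E'
from h import *
plan([.542,.153,.255],down(1.6),4)
im=manip.snapshot("side");a=im[120:195,220:320,::-1]
b=manip.snapshot("top")[165:240,130:230,::-1]
cv2.imwrite("pics/s7.png",np.hstack([cv2.resize(a,(400,300),interpolation=2),cv2.resize(b,(400,300),interpolation=2)]))
E
```

```text
clock: 22.5
eef_pos: [0.5525, 0.2793, 0.2501]
eef_rot: [[0.056, 0.998, 0.003], [0.998, -0.056, 0.001], [0.001, 0.003, -1.0]]
contact_force: [0.5, -0.1, -0.8]
width: 0.0598
grip_force: 0.0
clock 22.5 N 4 shift [-0.0527 -0.0031 -0.0021] turn [ 0.0002 -0.0001 -0.0067] mm 31.710940579711043
```

View pics/s7.png

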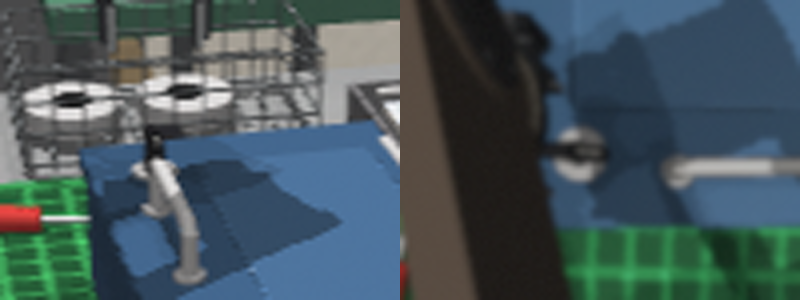

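```bash
python3 -m handwheel '[[[-0.0527,-0.0031,-0.0021],[0,0,-0.0067],60],[[-0.0527,-0.0031,-0.0021],[0,0,-0.0067],60],[[-0.0527,-0.0031,-0.0021],[0,0,-0.0067],60],[[-0.0527,-0.0031,-0.0021],[0,0,-0.0067],60],[[0,0,0],[0,0,0],60],[[0,0,0],[0,0,0],60]]'
python3 - <<'E'
from h import *
plan([.5425,.153,.1735],down(1.6),3)
E
```

```text
clock: 23.2
eef_pos: [0.5406, 0.1522, 0.2523]
eef_rot: [[-0.027, 1.0, -0.002], [1.0, 0.027, -0.0], [-0.0, -0.002, -1.0]]
contact_force: [0.7, -0.5, -0.3]
width: 0.0601
grip_force: 0.0
clock 23.2 N 3 shift [0.0004 0.0011 0.0438] turn [-0.0002  0.     -0.0001] mm 26.280605758924093
```

```bash
python3 -m handwheel '[[[0.0004,0.001,0.0438],[0,0,0],60],[[0.0004,0.001,0.0438],[0,0,0],60],[[0.0004,0.001,0.0438],[0,0,0],60],[[0,0,0],[0,0,0],60],[[0,0,0],[0,0,0],30],[[0,0,0],[0,0,0],15],[[0,0,0],[0,0,0],5],[[0,0,0],[0,0,0],5],[[0,0,0],[0,0,0],5],[[0,0,0],[0,0,0],5],[[0,0,0],[0,0,0],5]]'
python3 - <<'E'
from h import *
p=manip.read_state()["eef_pos"];print(p)
# arc increments about hinge (tool down, yaw 1.6): forward = tool y, up = -tool z
a,b=.215,.045
P=lambda t:np.array([-a*np.cos(t)+b*np.sin(t),a*np.sin(t)+b*np.cos(t)])
for d in np.arange(0,46,5):
    d0=P(np.radians(d));d1=P(np.radians(d+5));print(d,"ty,tz scaled",(d1-d0)*[1,-1]/.6)
E
```

```text
clock: 24.3
eef_pos: [0.5422, 0.1538, 0.1759]
eef_rot: [[-0.028, 1.0, -0.0], [1.0, 0.028, 0.0], [0.0, -0.0, -1.0]]
contact_force: [-7.4, 2.6, 11.4]
width: 0.0095
grip_force: 58.6
[0.5422 0.1538 0.1759]
0 ty,tz scaled [ 0.0079 -0.0309]
5 ty,tz scaled [ 0.0106 -0.0301]
10 ty,tz scaled [ 0.0132 -0.0291]
15 ty,tz scaled [ 0.0156 -0.0278]
20 ty,tz scaled [ 0.018  -0.0264]
25 ty,tz scaled [ 0.0202 -0.0247]
30 ty,tz scaled [ 0.0223 -0.0228]
35 ty,tz scaled [ 0.0242 -0.0208]
40 ty,tz scaled [ 0.0259 -0.0186]
45 ty,tz scaled [ 0.0275 -0.0163]
```

```bash
python3 -m handwheel '[[[0,0.001,-0.005],[0,0,0],5],[[0,0.001,-0.005],[0,0,0],5],[[0,0,0],[0,0,0],5]]'
python3 -m handwheel '[[[0,0.001,-0.004],[0,0,0],5],[[0,0,0],[0,0,0],5]]'
```

```text
clock: 24.6
eef_pos: [0.5433, 0.1539, 0.1814]
eef_rot: [[-0.028, 1.0, -0.001], [1.0, 0.028, 0.0], [0.0, -0.001, -1.0]]
contact_force: [-5.4, 3.7, -2.6]
width: 0.0094
grip_force: 58.6
clock: 24.8
eef_pos: [0.5438, 0.1539, 0.1836]
eef_rot: [[-0.028, 1.0, -0.001], [1.0, 0.028, 0.0], [0.0, -0.001, -1.0]]
contact_force: [-5.2, 3.4, -3.5]
width: 0.0099
grip_force: 58.8
```

```bash
python3 -m handwheel '[[[0,0.0025,-0.0085],[0,0,0],5],[[0,0.0025,-0.0085],[0,0,0],5],[[0,0.0053,-0.015],[0,0,0],5],[[0,0.0053,-0.015],[0,0,0],5],[[0,0.0066,-0.0145],[0,0,0],5],[[0,0.0066,-0.0145],[0,0,0],5],[[0,0.0078,-0.0139],[0,0,0],5],[[0,0.0078,-0.0139],[0,0,0],5],[[0,0.009,-0.0132],[0,0,0],5],[[0,0.009,-0.0132],[0,0,0],5],[[0,0,0],[0,0,0],5]]'
python3 - <<'E'
from h import *
from scipy.optimize import brentq
def P(t,a=.215,b=.045):return np.array([-a*np.cos(t)+b*np.sin(t),a*np.sin(t)+b*np.cos(t)])
p=manip.read_state()["eef_pos"];d=p-[.5422,.1538,.1759]
t=brentq(lambda t:P(t)[1]-P(0)[1]-d[2],0,1);print(np.degrees(t),P(t)-P(0),d)
E
```

```text
clock: 25.9
eef_pos: [0.5798, 0.1552, 0.2625]
eef_rot: [[-0.028, 1.0, -0.004], [1.0, 0.028, 0.001], [0.001, -0.004, -1.0]]
contact_force: [-20.0, 4.6, 7.6]
width: 0.0096
grip_force: 59.2
24.99682642574345 [0.0392 0.0866] [0.0376 0.0014 0.0866]
```

```bash
python3 -m handwheel '[[[0,0.008,-0.0124],[0,0,0],5],[[0,0.009,-0.0124],[0,0,0],5],[[0,0.0105,-0.0114],[0,0,0],5],[[0,0.0105,-0.0114],[0,0,0],5],[[0,0.0115,-0.0104],[0,0,0],5],[[0,0.012,-0.0104],[0,0,0],5],[[0,0.0125,-0.0093],[0,0,0],5],[[0,0.0125,-0.0093],[0,0,0],5],[[0,0,0],[0,0,0],5],[[0,0,0],[0,0,0],5],[[0,0,0],[0,0,0],5]]'
python3 - <<'E'
from h import *
from scipy.optimize import brentq
def P(t,a=.215,b=.045):return np.array([-a*np.cos(t)+b*np.sin(t),a*np.sin(t)+b*np.cos(t)])
p=manip.read_state()["eef_pos"];d=p-[.5422,.1538,.1759]
t=brentq(lambda t:P(t)[1]-P(0)[1]-d[2],0,1.2);print(np.degrees(t),P(t)-P(0),d)
im=manip.snapshot("side");cv2.imwrite("pics/s8.png",cv2.resize(im[60:360,110:510,::-1],None,fx=2,fy=2))
E
```

```text
clock: 27.0
eef_pos: [0.6321, 0.157, 0.3155]
eef_rot: [[-0.029, 1.0, -0.002], [1.0, 0.029, 0.001], [0.001, -0.002, -1.0]]
contact_force: [-17.4, 5.4, 17.9]
width: 0.0097
grip_force: 59.7
45.35224811876559 [0.0959 0.1396] [0.0899 0.0032 0.1396]
```

View pics/s8.png

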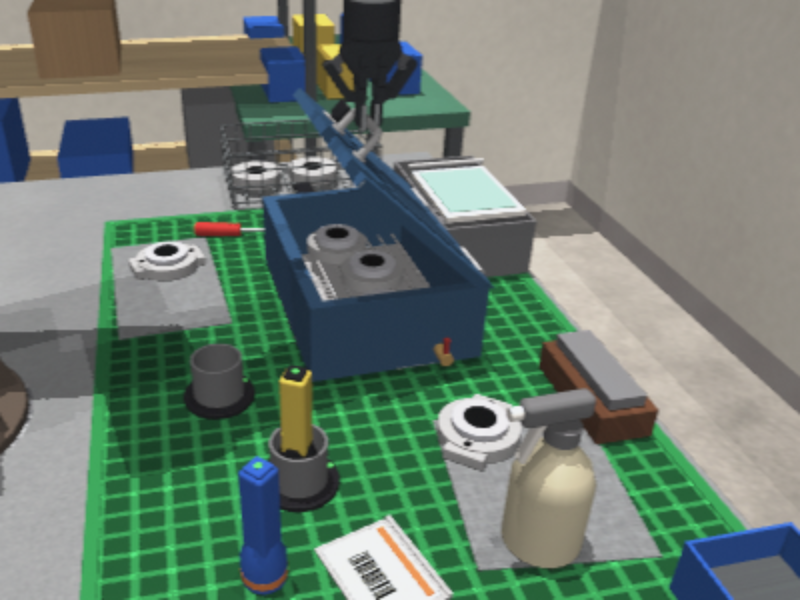

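```bash
python3 -m handwheel '[[[0,-0.002,-0.002],[0,0,0],5],[[0,0,0],[0,0,0],5],[[0,0,0],[0,0,0],5],[[0,0,0],[0,0,0],5],[[0,0,0],[0,0,0],5]]' && python3 -c "
from bench import manip
print(manip.close_job())"
```

```text
clock: 27.55
eef_pos: [0.6319, 0.157, 0.3155]
eef_rot: [[-0.028, 1.0, -0.001], [1.0, 0.028, 0.001], [0.001, -0.001, -1.0]]
contact_force: [-5.0, 6.4, 1.8]
width: 0.0094
grip_force: 59.9
the job is handed in; nothing more can be done
None
```

The job is handed in: code read and reader back in its cup, catch found biting by the tug and turned free, cover held open at about 45°; the one fault is that the tug peaked at about 29.5 N, over the 25 N limit.

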